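Free the pawl and bring the press lever down

ROBOT

A 7-joint arm with a two-finger parallel gripper is mounted at the origin on the work surface. World frame = base frame: x ahead of the robot, y to its left, z up, the work surface at z = 0. Lengths are in mm, angles in degrees, forces in N, time in s.
With the tool pointing down it reaches from about 425 to 925 mm from the base axis. Payload 6.8 kg.
Tool frame: the origin (TCP) lies between the finger pads; the fingertips stand 11 mm ahead of it and the grasp point (between the pads) lies 8 mm behind it; z points along the fingers, y is the line along which they close (so a half turn about z gives the same grasp; the last joint's range is limited). The gripper opens to 85 mm and grips with 20 to 120 N. Pads are 22 mm wide; open, the fingers measure 114 mm over their backs; the gripper's body (76 mm by 85 mm) begins 54 mm behind the grasp point. The pads swing forward as they close: fully open they stand 13 mm farther back than shut.
Start: joints at [60.613, 27.33, 1.283, 89.118, -0.659, 63.558, -4.761], TCP at [265.849, -620.461, 242.308] pointing down, gripper open.
Joint ranges: [-169.35, 169.35], [-19.33, 120.38], [-80.79, 83.38], [13.8, 139.57], [-78.32, 258.32], [9.67, 109.79], [-169.56, 169.56]. Speed limits (degrees/s): [136.94, 136.94, 180, 180, 180, 180, 180].

INTERFACE

Orientations are given as a 3x3 rotation matrix whose columns are the frame's x, y, z axes.
In Python, from station import readout, get_image, camera_params, close_job gives the robot as it stands.
- The arm moves only by the tool servo_tool, never from a script. Its argument "plan" is a list of rows, each a list of 3 entries, a list of its own where there are three numbers: the turn, a rotation vector about the tool's x, y, z in degrees, then the shift along the tool's x, y, z in mm, then the gripper command: -1 is fully open, 1 is shut, values between are in proportion. A call has 1 to 20 rows; each row is the pose to reach, as a shift and turn from the pose commanded when the call began, along the tool's axes at that moment; what a row does not reach only later rows make up. A row lasts 1/12 s, in which the tool goes at most 41.7 mm and 7.16 degrees, less where a joint would pass 70% of its speed; a pose out of reach is approached as far as the arm can. A call with a gripper value outside its range is refused whole. The fingers move at their own pace and stop on an object; "grip_force" is the grip in N (left out, the last holds). Time passes only in rows, so rows that repeat a pose let the fingers close. It gives the time, the measured TCP pose, the force, the opening and the grip force at its end, in the units of the state.
- readout.state(): the state, without advancing time (a new reading comes with each control period).
- get_image(name): name is "scene" or "top" or "wrist"; returns the picture (420x560x3 uint8, blue, green, red); there is no depth.
- camera_params(name): a dict with "fx", "fy", "cx", "cy" (pixels), "R" (3x3) and "t" (3): a world point X has camera coordinates R X + t; the wrist camera has in their place "tool_from_camera" (4x4, takes a point from camera to tool coordinates, whose origin is the TCP and whose axes are the flange's). Camera axes: x right, y down, z forward; pixel columns grow to the right and rows downward; lengths in mm; the calibration is good to about 2 mm. A picture is of the moment at which its call begins: read the wrist's pose just before it. camera_params takes no time and is no camera call.
- close_job(): hands the job in; it is judged then, once.
The state is a dict: "time_s": time; "joint_pos": joint angles; "joint_velocities": joint speeds; "joint_efforts": joint torques, N m; "eef_pos": TCP position; "tcp_rot": TCP orientation; "force": force on the tool from outside, world axes, zero at the start; "wrist_torque": the same for the moment, N m; "opening": opening from 0.0 (shut) to 1.0 (fully open); "grasp_force": force on a finger pad.
Only numpy, scipy, OpenCV 4.12 (cv2) and the standard library are available. Lean on these libraries where they do the work, as an engineer would, in place of code of your own. Each camera call takes 0.05 s, during which the arm holds its last target. There are 200 camera calls.

TASK

The lever of the blue hand press is propped up by its ratchet. With the fingertips, press the red thumb tab down as far as it goes, so that the brass pawl tips free of the teeth, then push the lever down by its black pad, all the way to its stop, so that the press head sits on the housing in the nest. Pick nothing up, do not force the mechanism or disturb anything else on the bench, and leave the pawl free and the lever down.

Things in the scene. Friction and masses are not known exactly. Their poses are not given: they have to be found in the camera images.
- press: blue hand press, fixed to the bench. Origin on the bench below the lever's hinge pin, z up. The lever reaches from the pin to this frame's -x, in the plane y = 0; the red tab is on the +x side. Black base plate 360 x 200 x 12 mm (x -210 to +150). Blue column 245 mm high, x -45 to +90, y +16 to +66 mm. White nest at x = -90 mm, 100 mm high
- lever (a joint): lever angle: 0 = fully raised (0.90 rad above level), 0.90 = fully down (level, press head on the housing, solid stop); grows downwards. A stiff hinge: the lever stays where left; 3 to 8 N at the pad moves it. With the pawl hooked in it gives at most up to the next tooth (never beyond 0.45), then it is blocked
- hinge (a point): centre of the lever's hinge pin, 170 mm above the bench; the pin runs along the press frame's y
- lever_pad (a point): centre of the top face of the black push pad at the lever's free end (52 mm along the lever, 60 across, 12 thick). Moves on a circle of 177 mm about the hinge pin; at lever angle 0.90 it lies at x -176, z 188 mm in the press frame. The pad is level at lever angle 0.65, and slopes 0.25 rad down outwards at 0.90. Push down on it and follow the arc
- pawl (a joint): angle of the brass ratchet pawl: 0 = hooked into the lever's teeth, 0.30 = tipped free, at its stop; grows as the red tab is pressed down. A friction pivot: it stays where it is left. It clears the teeth from about 0.15; press it right to its stop
- pawl_tab (a point): centre of the top face of the pawl's red thumb tab (36 mm along press x, 34 across, 6 thick). With the pawl hooked in it lies at x +125, z 251 mm in the press frame. Pressed straight down about 17 mm (a steady 4 to 6 N) the pawl reaches its stop. The pawl's pivot is 55 mm from here towards the lever, 17 mm lower
- housing: black connector housing, 46 x 30 x 23 mm, loose in the white nest of the press, under the press head; its top is 115 mm above the bench; origin under its centre. It stays there
- palm_button (a joint): travel of the grey palm button (6 mm) on the white and black button box on the bench; 0 = not pressed. Not part of the job
- spare: spare black connector housing lying on the press base plate, 46 x 30 x 23 mm; origin under its centre. Not part of the job
- jar: small jar with blue cap on the press base plate, 38 mm across, 55 mm high; origin under its centre. Not part of the job
- bottle: white bottle with red cap on the bench, 60 mm across, 150 mm high; origin under its centre. Not part of the job
- mug: blue mug on the bench, 80 mm across, 90 mm high; origin under its centre. Not part of the job
- screwdriver: orange-handled screwdriver lying on the bench near the robot; origin under its middle. Not part of the job
- wrench: steel wrench lying on the bench beyond the press; origin under its middle. Not part of the job
- tray: grey six-compartment parts tray on the bench, 120 x 180 x 40 mm; origin under its centre. Not part of the job

How it is judged:
By the outcome, as a careful person would: the job done as asked, in the order asked, and still so for the second after the job is handed in, with the robot touching nothing.
It also fails if it takes over 45 s, if anything falls off the work surface, if the arm or the gripper's body presses on something with over 40 N, if the wrist force passes 120 N, or if a joint passes its speed limit or range.

## Working session

There is one attempt and no reset: what is moved stays moved. The work goes in short steps, Python scripts to look and compute and a tool call to move; the robot and the scene stay as the last step left them, time stands still between calls to the robot, and variables do not carry over. Pictures are saved under pics/ and viewed, at most 10 in all, crops included, and the job is handed in when it is done.

Besides the shell and the picture viewer there is one more tool, called after "Call:" by a JSON object that holds its "op" and its "data". servo_tool: Moves the arm, as the interface text tells. Its arguments: {"type":"object","properties":{"plan":{"type":"array","items":{"type":"array"}},"grip_force":{"type":"number"}},"required":["plan"]}

```bash
mkdir -p pics
python3 - <<'E'
from station import *
import cv2,json
for n in("scene","top"):
    cv2.imwrite(f"pics/{n}0.png",get_image(n)); p=camera_params(n); print(n,{k:(v.tolist() if hasattr(v,'tolist') else v) for k,v in p.items()})
s=readout.state(); print(s["eef_pos"],s["tcp_rot"],s["force"],s["time_s"])
E
```

```text
scene {'fx': 483.25929618724837, 'fy': 483.25929618724837, 'cx': 279.22530237628035, 'cy': 212.69826593777543, 'R': [[-0.42287220375243967, 0.9061893270516495, 5.320934386214565e-05], [0.6361942557904613, 0.2969211285241337, -0.7121058294489492], [-0.6453185013563274, -0.3010959099251165, -0.7020721364885446]], 't': [247.4124598653913, -199.48999955502237, 1889.1039529462162]}
top {'fx': 437.6865829226015, 'fy': 437.6865829226015, 'cx': 274.0581005050844, 'cy': 206.51878656966568, 'R': [[-0.017351630915292033, -0.9997082424126016, -0.016803301963782907], [-0.9932094262356967, 0.01916758021103069, -0.11475033553507234], [0.11503893489222448, 0.0146980924327035, -0.9932522386270782]], 't': [-26.386562340043998, 565.3647177158318, 1292.8159346773914]}
[ 265.62080613 -619.98292138  241.41336923] [[ 9.19149421e-01  3.93908266e-01 -7.87533129e-04]
 [ 3.93909024e-01 -9.19148294e-01  1.44712494e-03]
 [-1.53825256e-04 -1.64034046e-03 -9.99998643e-01]] [-0.84176184 -0.08759619  1.10494666] 0.1
```

View pics/scene0.png

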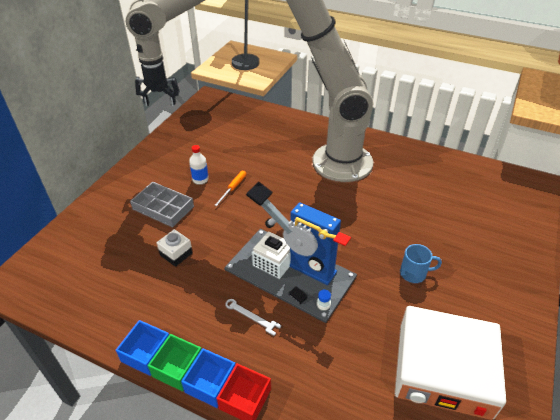

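View pics/top0.png

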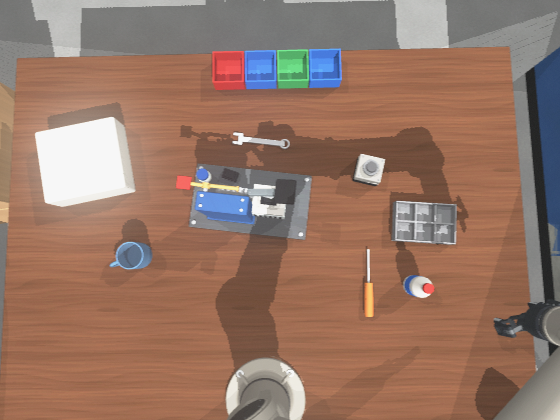

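Run:
```python
import cv2
a=cv2.imread("pics/top0.png")[150:250,165:325]; cv2.imwrite("pics/tc.png",cv2.resize(a,None,fx=5,fy=5,interpolation=2))
a=cv2.imread("pics/scene0.png")[175:320,220:365]; cv2.imwrite("pics/sc.png",cv2.resize(a,None,fx=4,fy=4,interpolation=2))
```

```text
(no output)
```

View pics/tc.png

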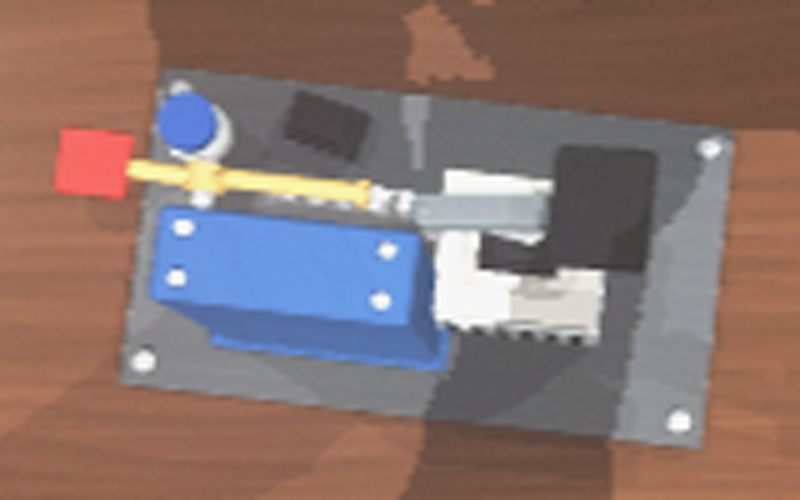

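View pics/sc.png

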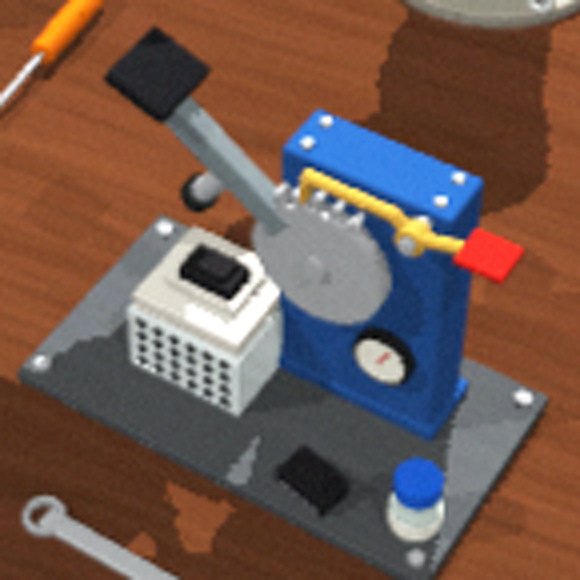

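```bash
cat > h.py <<'E'
import numpy as np
from station import *
def proj(n,X):
    p=camera_params(n); c=np.asarray(X)@np.array(p["R"]).T+p["t"]
    return np.c_[p["fx"]*c[:,0]/c[:,2]+p["cx"],p["fy"]*c[:,1]/c[:,2]+p["cy"]]
def Rz(a): return np.array([[np.cos(a),-np.sin(a),0],[np.sin(a),np.cos(a),0],[0,0,1]])
def pad(q):
    b=np.arctan2(18,176)+.9-q; return np.array([-177*np.cos(b),0,170+177*np.sin(b)])
E
python3 - <<'E'
from h import *
from scipy.optimize import least_squares
P=np.array([[150,-100,12],[-210,-100,12],[-210,100,12],[150,100,12],[125,0,251],[90,16,245],[90,66,245],[-45,66,245],[-45,16,245]])
T=np.array([[163,70],[733,133],[700,447],[122,382],[95,164],[160,208],[150,298],[410,325],[425,232],[605,208]])/5+[165,150]-.4
S=np.array([[430,578],[20,375],[165,215],[548,400],[488,255],[452,217],[485,182],[320,110],[285,150],[158,73]])/4+[220,175]-.4
def f(v):
    X=np.r_[P,[pad(v[3])]]@Rz(v[2]).T+[v[0],v[1],0]
    return np.r_[proj("top",X)-T,proj("scene",X)-S].ravel()
r=least_squares(f,[500,0,1.6,.1],loss="soft_l1",x_scale=[100,100,1,.3]); v=r.x
print(v,np.degrees(v[2])); print(np.round(f(v).reshape(-1,2),1).tolist())
for q in([125,0,251],[0,0,170],pad(v[3]),pad(.9)): print(Rz(v[2])@q+[v[0],v[1],0])
s=readout.state();print(s["eef_pos"],np.degrees(np.arctan2(s["tcp_rot"][1,0],s["tcp_rot"][0,0])))
E
```

```text
[5.90745583e+02 6.70415266e+01 1.44303662e+00 3.17488612e-01] 82.67990803867505
[[-0.7, -0.8], [0.3, -1.2], [0.3, 0.3], [-1.0, 0.5], [-0.6, -0.3], [-0.4, -1.1], [-0.9, 0.2], [-0.3, 0.5], [-1.0, -0.3], [-0.2, 0.0], [-1.2, 1.2], [-1.0, -1.4], [-1.2, -0.9], [0.4, -1.7], [0.3, -1.0], [0.1, 1.1], [0.5, -1.4], [-0.8, -1.5], [-1.2, -1.1], [-0.6, -0.3]]
[606.67213655 191.02275461 251.        ]
[590.74558289  67.04152664 170.        ]
[573.27275111 -68.97679759 281.90494012]
[ 568.31060935 -107.60489265  188.00833673]
[ 265.62080613 -619.98292138  241.41336923] 23.19795030015958
```

Call:
{"op": "servo_tool", "data": {"plan": [[[0,0,0],[0,0,-40],1],[[0,0,0],[0,0,-80],1],[[0,0,0],[0,0,-120],1],[[0,0,0],[0,0,-140],1],[[0,0,-30],[360,-263,-140],1],[[0,0,-30],[360,-263,-140],1],[[0,0,-30],[360,-263,-140],1],[[0,0,-30],[360,-263,-140],1],[[0,0,-30],[360,-263,-140],1],[[0,0,-30],[360,-263,-140],1],[[0,0,-30],[360,-263,-140],1],[[0,0,-30],[360,-263,-140],1],[[0,0,-30],[360,-263,-140],1],[[0,0,-30],[360,-263,-140],1],[[0,0,-30],[360,-263,-140],1],[[0,0,-30],[360,-263,-140],1],[[0,0,-30],[360,-263,-140],1]]}}

```text
time_s: 1.52
eef_pos: [493.9, -234.8, 382.0]
tcp_rot: [[0.595, 0.803, -0.001], [0.803, -0.595, 0.001], [0.0, -0.001, -1.0]]
force: [0.4, -0.3, 0.1]
opening: 0.006
grasp_force: 0.0
```

Call:
{"op": "servo_tool", "data": {"plan": [[[0,0,-29],[409,-163,0],1],[[0,0,-29],[409,-163,0],1],[[0,0,-29],[409,-163,0],1],[[0,0,-29],[409,-163,0],1],[[0,0,-29],[409,-163,0],1],[[0,0,-29],[409,-163,0],1],[[0,0,-29],[409,-163,0],1],[[0,0,-29],[409,-163,0],1],[[0,0,-29],[409,-163,0],1],[[0,0,-29],[409,-163,0],1],[[0,0,-29],[409,-163,0],1],[[0,0,-29],[409,-163,0],1],[[0,0,-29],[409,-163,0],1],[[0,0,-29],[409,-163,60],1],[[0,0,-29],[409,-163,60],1],[[0,0,-29],[409,-163,60],1]]}}

```text
time_s: 2.85
eef_pos: [606.3, 183.1, 317.2]
tcp_rot: [[0.14, 0.99, -0.007], [0.99, -0.14, -0.005], [-0.006, -0.007, -1.0]]
force: [-0.8, -0.4, -0.7]
opening: 0.001
grasp_force: 0.0
```

Run:
```python
from h import *
import cv2
s=readout.state(); I=get_image("wrist"); p=camera_params("wrist")
print(s["eef_pos"],s["force"])
M=np.linalg.inv(np.array(p["tool_from_camera"]))
X=(Rz(1.44304)@np.array([[125,0,251],[107,-17,251],[143,17,251]]).T).T+[590.75,67.04,0]
c=((X-s["eef_pos"])@np.array(s["tcp_rot"]))@M[:3,:3].T+M[:3,3]
print(c[:,:2]/c[:,2:]*[p["fx"],p["fy"]]+[p["cx"],p["cy"]])
t=get_image("top")[120:240,140:240]
cv2.imwrite("pics/w1.png",np.hstack([I,cv2.resize(t,None,fx=2.4,fy=3.5)])[:,:800])
```

```text
[606.33053076 183.12041262 317.24980982] [-0.75098114 -0.42117182 -0.71823014]
[[279.32782859 219.40520246]
 [307.72747852 247.23293865]
 [249.49460439 190.17276139]]
```

View pics/w1.png

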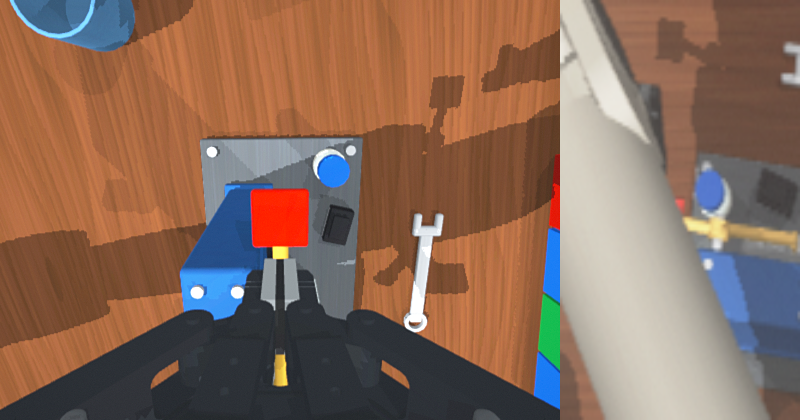

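Call:
{"op": "servo_tool", "data": {"plan": [[[0,0,0],[0,0,30],1],[[0,0,0],[0,0,42],1],[[0,0,0],[0,0,50],1],[[0,0,0],[0,0,54],1],[[0,0,0],[0,0,54],1],[[0,0,0],[0,0,54],1],[[0,0,0],[0,0,54],1]]}}

```text
time_s: 3.53
eef_pos: [608.3, 188.5, 269.5]
tcp_rot: [[0.136, 0.991, 0.002], [0.991, -0.136, 0.001], [0.001, 0.002, -1.0]]
force: [0.7, 0.4, -1.0]
opening: 0.002
grasp_force: 0.0
```

Call:
{"op": "servo_tool", "data": {"plan": [[[0,0,0],[1,0,3],1],[[0,0,0],[2,0,6],1],[[0,0,0],[2,0,8],1],[[0,0,0],[2,0,10],1],[[0,0,0],[2,0,12],1],[[0,0,0],[2,0,14],1],[[0,0,0],[2,0,14],1],[[0,0,0],[2,0,14],1]]}}

```text
time_s: 4.2
eef_pos: [608.4, 191.8, 255.1]
tcp_rot: [[0.135, 0.991, 0.002], [0.991, -0.135, 0.002], [0.003, 0.001, -1.0]]
force: [1.1, 4.6, 5.4]
opening: 0.0
grasp_force: 2.7
```

Call:
{"op": "servo_tool", "data": {"plan": [[[0,0,0],[0,0,1.5],1],[[0,0,0],[0,0,3],1],[[0,0,0],[0,0,4.5],1],[[0,0,0],[0,0,6],1],[[0,0,0],[0,0,6],1]]}}

```text
time_s: 4.62
eef_pos: [608.3, 192.0, 248.9]
tcp_rot: [[0.135, 0.991, 0.002], [0.991, -0.135, 0.003], [0.003, 0.001, -1.0]]
force: [0.9, 6.0, 4.2]
opening: 0.0
grasp_force: 2.8
```

Call:
{"op": "servo_tool", "data": {"plan": [[[0,0,0],[0,0,1],1],[[0,0,0],[0,0,2],1],[[0,0,0],[0,0,2],1]]}}

```text
time_s: 4.87
eef_pos: [608.4, 192.1, 247.8]
tcp_rot: [[0.135, 0.991, 0.002], [0.991, -0.135, 0.003], [0.003, 0.002, -1.0]]
force: [0.3, 4.9, 7.4]
opening: -0.004
grasp_force: 4.4
```

Call:
{"op": "servo_tool", "data": {"plan": [[[0,0,0],[0,0,1],1],[[0,0,0],[0,0,1],1]]}}

```text
time_s: 5.03
eef_pos: [608.5, 192.2, 247.6]
tcp_rot: [[0.135, 0.991, 0.003], [0.991, -0.135, 0.003], [0.003, 0.002, -1.0]]
force: [-1.2, 5.0, 12.4]
opening: 0.002
grasp_force: 6.3
```

Call:
{"op": "servo_tool", "data": {"plan": [[[0,0,0],[0,0,-10],1],[[0,0,0],[0,0,-50],1],[[0,0,0],[0,0,-90],1],[[0,0,0],[0,0,-130],1],[[0,0,0],[0,0,-130],1],[[0,0,0],[-40,0,-130],1],[[0,0,0],[-80,0,-130],1],[[0,0,0],[-120,0,-130],1],[[0,0,0],[-160,0,-130],1],[[0,0,0],[-200,0,-130],1],[[0,0,0],[-240,0,-130],1],[[0,0,0],[-263,0,-130],1],[[0,0,0],[-263,0,-110],1],[[0,0,0],[-263,0,-85],1],[[0,0,0],[-263,0,-65],1],[[0,0,0],[-263,0,-65],1],[[0,0,0],[-263,0,-65],1]]}}

```text
time_s: 6.45
eef_pos: [571.1, -71.3, 309.3]
tcp_rot: [[0.137, 0.991, -0.004], [0.991, -0.137, -0.0], [-0.001, -0.004, -1.0]]
force: [0.4, 0.2, 0.2]
opening: 0.005
grasp_force: 0.0
```

Run:
```python
from h import *
import cv2
s=readout.state(); I=get_image("scene")
print(s["eef_pos"],s["force"])
cv2.imwrite("pics/s1.png",cv2.resize(I[175:320,220:365],None,fx=4,fy=4,interpolation=2))
R=Rz(1.44304)
for q in np.arange(.3,.96,.05): print(round(q,2),np.round(((R@pad(q)+[590.75,67.04,11])-s["eef_pos"])@np.array(s["tcp_rot"]),1))
```

```text
[571.13027389 -71.26595699 309.30816534] [0.35888934 0.16836888 0.24899595]
0.3 [ 4.6  1.8 14. ]
0.35 [-1.   1.9 20.9]
0.4 [-6.2  2.  28.1]
0.45 [-11.    2.1  35.5]
0.5 [-15.4   2.1  43.2]
0.55 [-19.5   2.2  51. ]
0.6 [-23.1   2.3  59.1]
0.65 [-26.4   2.3  67.3]
0.7 [-29.2   2.4  75.7]
0.75 [-31.6   2.4  84.2]
0.8 [-33.6   2.5  92.8]
0.85 [-35.2   2.5 101.5]
0.9 [-36.3   2.6 110.3]
0.95 [-37.    2.6 119.1]
```

View pics/s1.png

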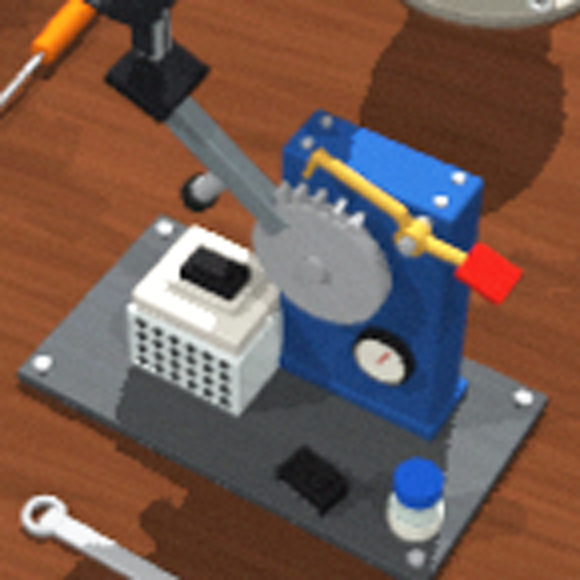

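The pawl hook is clear of the teeth and the tab is tilted down (490,272). The fingertips stand above the pad at (155,60). Next I push along the arc.

Call:
{"op": "servo_tool", "data": {"plan": [[[0,0,0],[2,1,8],1],[[0,0,0],[2,2,14],1],[[0,0,0],[-1,2,21],1],[[0,0,0],[-4,2,25],1],[[0,0,0],[-7,2,29],1],[[0,0,0],[-10,2,33],1],[[0,0,0],[-12,2,38],1],[[0,0,0],[-15,2,43],1],[[0,0,0],[-17,2,47],1],[[0,0,0],[-19,2,51],1]]}}

```text
time_s: 7.33
eef_pos: [572.0, -89.9, 259.1]
tcp_rot: [[0.136, 0.991, 0.001], [0.991, -0.136, -0.0], [-0.0, 0.001, -1.0]]
force: [3.8, -0.2, 4.8]
opening: 0.003
grasp_force: 2.1
```

Call:
{"op": "servo_tool", "data": {"plan": [[[0,0,0],[-2,0,4],1],[[0,0,0],[-4,0,8],1],[[0,0,0],[-5,0,12],1],[[0,0,0],[-7,0,16],1],[[0,0,0],[-8,0,20],1],[[0,0,0],[-10,0,25],1],[[0,0,0],[-11,0,29],1],[[0,0,0],[-13,0,34],1],[[0,0,0],[-14,0,38],1],[[0,0,0],[-15,0,42],1],[[0,0,0],[-16,0,46],1],[[0,0,0],[-16,0,49],1],[[0,0,0],[-16,0,51],1]]}}

```text
time_s: 8.42
eef_pos: [569.3, -105.8, 207.8]
tcp_rot: [[0.136, 0.991, -0.0], [0.991, -0.136, -0.001], [-0.001, -0.0, -1.0]]
force: [2.4, -1.9, 4.5]
opening: 0.002
grasp_force: 2.2
```

Call:
{"op": "servo_tool", "data": {"plan": [[[0,0,0],[0,0,1.5],1],[[0,0,0],[0,0,3],1],[[0,0,0],[0,0,3],1]]}}

```text
time_s: 8.67
eef_pos: [569.2, -106.0, 205.0]
tcp_rot: [[0.136, 0.991, -0.001], [0.991, -0.136, -0.001], [-0.001, -0.001, -1.0]]
force: [1.0, -3.4, 3.7]
opening: 0.0
grasp_force: 1.6
```

Call:
{"op": "servo_tool", "data": {"plan": [[[0,0,0],[0,0,1],1],[[0,0,0],[0,0,2],1],[[0,0,0],[0,0,3],1],[[0,0,0],[0,0,3],1]]}}

```text
time_s: 9.0
eef_pos: [569.1, -106.2, 202.1]
tcp_rot: [[0.137, 0.991, -0.001], [0.991, -0.137, -0.001], [-0.001, -0.001, -1.0]]
force: [0.5, -4.6, 2.5]
opening: -0.001
grasp_force: 2.3
```

Call:
{"op": "servo_tool", "data": {"plan": [[[0,0,0],[0,0,1],1],[[0,0,0],[0,0,1],1]]}}

```text
time_s: 9.17
eef_pos: [569.2, -106.2, 201.7]
tcp_rot: [[0.137, 0.991, -0.001], [0.991, -0.137, -0.001], [-0.001, -0.0, -1.0]]
force: [-1.4, -5.0, 8.0]
opening: -0.002
grasp_force: 4.4
```

Call:
{"op": "servo_tool", "data": {"plan": [[[0,0,0],[0,0,1],1],[[0,0,0],[0,0,1.5],1],[[0,0,0],[0,0,1.5],1]]}}

```text
time_s: 9.42
eef_pos: [569.3, -106.3, 201.5]
tcp_rot: [[0.137, 0.991, -0.0], [0.991, -0.137, -0.002], [-0.002, 0.0, -1.0]]
force: [-4.8, -4.5, 16.1]
opening: 0.0
grasp_force: 8.7
```

Solid stop reached. I'll lift off and check.

Call:
{"op": "servo_tool", "data": {"plan": [[[0,0,0],[0,0,-4],1],[[0,0,0],[0,0,-20],1],[[0,0,0],[0,0,-60],1],[[0,0,0],[0,0,-100],1],[[0,0,0],[-40,0,-130],1],[[0,0,0],[-80,0,-130],1],[[0,0,0],[-120,0,-130],1],[[0,0,0],[-120,0,-130],1],[[0,0,0],[-120,0,-130],1],[[0,0,0],[-120,0,-130],1]]}}

```text
time_s: 10.25
eef_pos: [552.7, -222.9, 328.6]
tcp_rot: [[0.136, 0.991, -0.002], [0.991, -0.136, 0.003], [0.002, -0.002, -1.0]]
force: [-0.7, 1.2, 1.0]
opening: 0.002
grasp_force: 0.0
```

Run:
```python
from h import *
import cv2
s=readout.state(); print(s["force"],s["time_s"])
cv2.imwrite("pics/s2.png",cv2.resize(get_image("scene")[175:320,220:365],None,fx=4,fy=4,interpolation=2))
X=np.array([pad(q) for q in(.8,.85,.9)])@Rz(1.44304).T+[590.75,67.04,0]
print((proj("scene",X)-[220,175])*4)
```

```text
[-0.68407594  1.17838109  1.00495382] 10.25
[[116.00486385 129.93070626]
 [114.7807948  137.69824605]
 [114.05991714 145.67999977]]
```

View pics/s2.png

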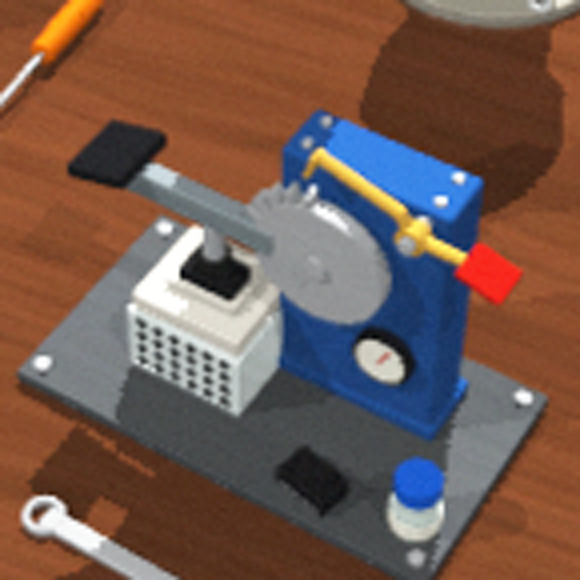

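The lever is level with its pad at (117,150), the head rests on the housing at (215,262), and the pawl is still free.

```bash
python3 -c "
from station import *
print(close_job())"
```

```text
the job is handed in; nothing more can be done
None
```

The job is handed in: I pressed the red tab to its stop, which freed the pawl, then pushed the lever down to its stop so the press head sits on the housing; the last picture shows the pawl still free and the lever down.

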